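Release the next tin from an interlocked tin dispenser

ROBOT

A 6-joint arm with a two-finger parallel gripper is mounted at the origin on a cart in front of the work surface, level with it; the furniture and walls round the work are solid. World frame = base frame: x ahead of the robot, y to its left, z up, the work surface at z = 0. Lengths are in m, angles in degrees, forces in N, time in s.
With the tool pointing down it reaches from about 0.325 to 0.9 m from the base axis. Payload 3.5 kg.
Tool frame: the origin (TCP) lies at the very end of the fingers, on their centre line; the grasp point (between the pads) lies 19 mm behind it; z points along the fingers, y is the line along which they close (so a half turn about z gives the same grasp; the last joint's range is limited). The gripper opens to 85 mm and grips with 20 to 120 N. Pads are 22 mm wide; open, the fingers measure 114 mm over their backs; the gripper's body (76 mm by 85 mm) begins 54 mm behind the grasp point. The pads swing forward as they close: fully open they stand 13 mm farther back than shut.
Start: joints at [-81.669, 15.837, -1.513, 72.651, 0, 84.076], TCP at [0.154, -0.606, 0.231] pointing down, gripper open.
Joint ranges: [-178.77, 178.77], [-48.84, 107.48], [-61.69, 71.31], [-111.58, 123.2], [-90, 87.43], [-180, 180]. Speed limits (degrees/s): [147.25, 147.25, 180, 180, 180, 180].

INTERFACE

Orientations are given as [roll, pitch, yaw] about the fixed x, y, z axes, in that order (R = Rz(yaw) Ry(pitch) Rx(roll)).
In Python, from bench import telemetry, cams, ticket, finder gives the robot as it stands.
- The arm moves only by the tool arm_command, never from a script. Its argument "plan" is a list of rows, each a list of 3 entries, a list of its own where there are three numbers: the gripper command: -1 is fully open, 1 is shut, values between are in proportion, then the shift along the world's x, y, z in mm, then the turn about the world's z in rad. A call has 1 to 12 rows; each row is the pose to reach, as a shift and turn from the pose commanded when the call began; what a row does not reach only later rows make up. A row lasts 1/8 s, in which the tool goes at most 62.5 mm and 10.7 degrees, less where a joint would pass 70% of its speed; a pose out of reach is approached as far as the arm can. A call with a gripper value outside its range is refused whole. The fingers move at their own pace and stop on an object; the grip force is fixed at half the most. Time passes only in rows, so rows that repeat a pose let the fingers close. It gives the time, the measured TCP pose, the force, the opening and the grip force at its end, in the units of the state.
- telemetry.state(): the state, without advancing time (a new reading comes with each control period).
- cams.get_image(name): name is "side" or "top"; returns a dict with "color" (480x640x3 uint8, blue, green, red), "vfov" (degrees; the focal length in pixels is half the picture's height over the tangent of half this angle, whatever the lens; pixels are square), "cx", "cy" (the principal point, pixels), "pose" (4x4, takes a point from camera to world coordinates). Camera axes: x right, y down, z forward; pixel columns grow to the right and rows downward; lengths in m; the calibration is good to about 2 mm. A picture is of the moment at which its call begins. There is no depth.
- ticket.job_done(): hands the job in; it is judged then, once.
Trained networks look in the newest picture that a camera, given by its name, has taken for a name from the list of things; names that differ only in an ending like _2 or _b are one class to them, and where a whole thing is asked for, a point or a joint stands for the part that bears it (a point fixed in the world has none). Each returns a list of dicts, best first, with "conf" (0 to 1); they miss things now and then, are a little off and sometimes report something else, mostly with a low value. They report only what shows in the picture. A call takes as long as a camera call.
- finder.silhouettes(camera, query): "region" (480x640 bool, what is visible of it) and "bbox" ([left, top, width, height] in pixels, round what is visible of it).
- finder.pinpoint(camera, query): "at" ([column, row] in pixels: a listed point, or the origin of a listed thing).
The state is a dict: "t": time; "joint_positions": joint angles; "dq": joint speeds; "joint_efforts": joint torques, N m; "tool_pos": TCP position; "orientation": TCP orientation; "wrist_force": force on the tool from outside, world axes, zero at the start; "wrist_torque": the same for the moment, N m; "opening": finger opening in m; "grasp_force": force on a finger pad.
Only numpy, scipy, OpenCV 4.12 (cv2) and the standard library are available. Lean on these libraries where they do the work, as an engineer would, in place of code of your own. Each camera call takes 0.05 s, during which the arm holds its last target. There are 200 camera calls.

TASK

Let the next tin down in the tin dispenser so that it rolls to rest against the raised stop at the low end: throw all three levers fully over, away from you. They are interlocked, and which one is free to move first, second and last differs each time, so feel for it: a blocked lever stops after a short way, and then you leave it and try another, never forcing it. Do not touch the tin, and leave the things standing around where they are.

Things in the scene. Friction and masses are not known exactly. Their poses are not given: they have to be found in the camera images.
- dispenser: Tin dispenser fixed to the worktop, base plate 250 x 285 mm. Origin: centre of its underside; x away from the levers' side, y to the left, z up. Near half: white lever housing (88 x 235 mm, 49 mm high) with three levers in a row along y, pivots at x -75, z 50, y +70, 0, -70 mm. Far half: steel chute, centre line x +62 mm, sloping down 6 degrees towards -y; a gate holds a lying tin in it.
- rest (a point): Where the middle of the tin's axis comes to rest against the raised stop: a point fixed on the dispenser, on the chute's centre line near its low end
- lever_left (a joint): Left lever (y +70), rad. 0: leans 0.55 rad towards dispenser -x; grows as it swings to +x; hard stop 1.10; does its work fully from about 1.0; stays where left. First 0.1 rad is play. A free lever takes 3 to 5 N at the handle (brief peaks to 10). A blocked one stops at 0.15 to 0.2 rad, then yields only springily, about 1.5 N per mm at the handle, and springs back.
- lever_middle (a joint): Middle lever (y 0), same swing and feel as lever_left. Hidden works join each lever to one of stop, bolt and gate; which works which differs each time. The stop's lever is free from the start, the bolt's lever comes free when the stop's lever has been thrown to about 0.95, the gate's lever when the bolt's has.
- lever_right (a joint): Right lever (y -70), same swing and feel as lever_left
- lever_left_handle (a point): Centre of the left lever's handle: a black round bar along the dispenser's y, 26 mm long, 20 mm diameter, on a 10 mm steel rod, 85 mm from the lever's pivot (about 122 mm above the worktop at either end of the swing, 135 mm at mid swing)
- lever_middle_handle (a point): The same point of the middle lever
- lever_right_handle (a point): The same point of the right lever
- stop (a joint): Height in m by which the stop (aluminium bar across the chute near its low end) has risen: 0 sunk flush, 0.032 fully up (about 28 mm over the chute floor); moved only by its lever
- bolt (a joint): Travel in m of the bolt (steel rod with a black ball end on the chute's near wall, under a tab of the gate): 0 under the tab, 0.024 drawn; moved only by its lever
- gate (a joint): Sinking in m of the gate (aluminium bar across the chute below the tin): 0 up, 0.032 sunk flush; moved only by its lever
- tin: Food tin, 75 mm diameter, 110 mm long, about 0.5 kg, lying in the chute with its axis along the dispenser's x, top about 135 mm above the worktop. Origin at the centre of its end nearer the levers, z along its axis; it rolls about 150 mm down to the stop
- tomato: Tomato, 77 mm wide, loose bystander on the worktop; origin under its centre
- spice_jar: Spice jar with a red cap, 47 mm wide, 97 mm tall, loose bystander; origin under its centre
- mug: Grey and red mug, 82 mm wide, 97 mm tall, loose bystander right of the tomato; origin under its centre

How it is judged (in metres and radians):
On the way, in this order (a step that is already met when the one before it is completed fails the run):
1. the stop is raised (value of joint stop above 0.0265 m), for 0.2 s.
2. the bolt is drawn (value of joint bolt above 0.0198 m), for 0.2 s.
3. the gate is sunk and the tin lies against the stop (value of joint gate above 0.0265 m and y of tin in the frame of rest below 0.012 m), for 0.2 s.
At the end, for the whole second after the job is handed in: All three levers are thrown (over 0.9 rad), the stop is up and the gate sunk (each over 26.5 mm of 32), the bolt drawn (over 19.8 mm of 24), and the tin lies still in the chute against the stop (within 12 mm of the rest point along and above the chute, slower than 0.03 m/s) (all of step 3 and value of joint each of lever_left, lever_middle, lever_right above 0.9 rad and value of joint stop above 0.0265 m and value of joint bolt above 0.0198 m and y of tin in the frame of rest above -0.012 m and z of tin in the frame of rest between -0.012 and 0.012 m and linear speed of tin below 0.03 m/s); the robot touches nothing.
It fails at once if a lever is forced (robot pressing on it with more than 35 N) (contact force between any of the fingers, the arm and lever_left above 35 N or contact force between any of the fingers, the arm and lever_middle above 35 N or contact force between any of the fingers, the arm and lever_right above 35 N).
It fails at once if the robot touches the tin (contact force between any of the fingers, the arm and tin above 0.5 N).
It fails at once if a bystander is moved more than 30 mm (distance of any of tomato, spice_jar, mug from where it was at the start of the episode above 0.03 m).
It also fails if it takes over 61 s, if anything falls off the work surface, if the arm or the gripper's body presses on something with over 40 N, if the wrist force passes 120 N, or if a joint passes its speed limit or range.

## Working session

There is one attempt and no reset: what is moved stays moved. The work goes in short steps, Python scripts to look and compute and a tool call to move; the robot and the scene stay as the last step left them, time stands still between calls to the robot, and variables do not carry over. Pictures are saved under pics/ and viewed, at most 10 in all, crops included, and the job is handed in when it is done.

Besides the shell and the picture viewer there is one more tool, called after "Request:" as name(argument=value, ...) on one line, values as JSON. arm_command: Moves the arm, as the interface text tells. Its arguments: {"type":"object","properties":{"plan":{"type":"array","items":{"type":"array"}}},"required":["plan"]}

```bash
mkdir -p pics
cat > h.py <<'E'
import numpy as np, cv2
from bench import telemetry, cams, ticket, finder
def ray(im,px):
    f=240/np.tan(np.radians(im["vfov"])/2)
    d=np.array([(px[0]-im["cx"])/f,(px[1]-im["cy"])/f,1.])
    P=np.array(im["pose"]); return P[:3,3],P[:3,:3]@d
def atz(im,px,z):
    o,d=ray(im,px); return o+d*(z-o[2])/d[2]
def tri(rs):
    A=np.zeros((3,3));b=np.zeros(3)
    for o,d in rs:
        d=d/np.linalg.norm(d);M=np.eye(3)-np.outer(d,d);A+=M;b+=M@o
    return np.linalg.solve(A,b)
E
python3 - <<'E'
from h import *
np.set_printoptions(precision=3,suppress=True)
ims={c:cams.get_image(c) for c in("side","top")}
for c,i in ims.items():
    cv2.imwrite(f"pics/{c}0.png",i["color"]); print(c,i["vfov"],i["cx"],i["cy"],np.array(i["pose"])[:3])
H={"lever_left_handle":.122,"lever_middle_handle":.122,"lever_right_handle":.122,"dispenser":0,"rest":.1,"tin":.1,"tomato":0,"spice_jar":0,"mug":0}
for q,z in H.items():
    rs=[]
    for c in ims:
        r=finder.pinpoint(c,q)
        if r:
            print(q,c,round(r[0]["conf"],2),np.array(r[0]["at"]),atz(ims[c],r[0]["at"],z)); rs.append(ray(ims[c],r[0]["at"]))
    if len(rs)==2: print("   tri",tri(rs))
s=telemetry.state(); print(s)
E
```

```text
side 54.2142314482848 311.80385605600065 232.6941465359706 [[-1.     0.019 -0.005  0.548]
 [ 0.013  0.471 -0.882  1.061]
 [-0.014 -0.882 -0.471  0.601]]
top 44.743525439099024 325.9490331966634 230.262530466138 [[-0.035 -0.977  0.21   0.243]
 [-0.999  0.034 -0.007  0.101]
 [-0.001 -0.21  -0.978  1.559]]
lever_left_handle side 0.84 [368.2 281.2] [0.443 0.353 0.122]
lever_left_handle top 0.7 [248.5 237.3] [0.54  0.287 0.122]
   tri [0.49  0.302 0.105]
lever_middle_handle side 0.77 [358.9 262.5] [0.454 0.289 0.122]
lever_middle_handle top 0.72 [254.4 273.9] [0.447 0.273 0.122]
   tri [0.45  0.274 0.112]
lever_right_handle side 0.68 [357.2 262.1] [0.457 0.287 0.122]
lever_right_handle top 0.47 [278.  267.1] [0.462 0.214 0.122]
   tri [0.458 0.219 0.082]
dispenser side 0.59 [300.8 315.8] [0.569 0.294 0.   ]
dispenser top 0.7 [248.2 236.7] [0.567 0.304 0.   ]
   tri [0.567 0.303 0.006]
rest side 0.62 [265.5 266.8] [0.638 0.263 0.1  ]
rest top 0.97 [271. 202.] [0.636 0.231 0.1  ]
   tri [0.641 0.233 0.081]
tin side 0.87 [296.1 301. ] [0.574 0.379 0.1  ]
tin top 0.81 [215.6 230.6] [0.565 0.3
[... 212 characters left out ...]
.035 0.   ]
spice_jar top 0.82 [347.4 274.5] [0.454 0.038 0.   ]
   tri [0.456 0.037 0.001]
mug side 0.72 [330.9 200.8] [ 0.48  -0.275  0.   ]
mug top 0.94 [459.6 264.2] [ 0.471 -0.266  0.   ]
   tri [ 0.476 -0.267  0.003]
{'t': 1.0, 'joint_positions': array([-81.671,  15.837,  -1.513,  72.651,   0.   ,  84.075]), 'dq': array([-0.018, -0.031, -0.096,  0.096, -0.101, -0.003]), 'joint_efforts': array([ -0.001, -44.55 ,  29.557,   0.001,  -0.   ,   0.   ]), 'tool_pos': array([ 0.154, -0.606,  0.231]), 'orientation': array([-179.999,   -0.   ,   14.254]), 'wrist_force': array([0.38 , 0.412, 0.084]), 'wrist_torque': array([0.037, 0.009, 0.032]), 'grasp_force': 0.0, 'opening': 0.08544479875572675}
```

View pics/side0.png

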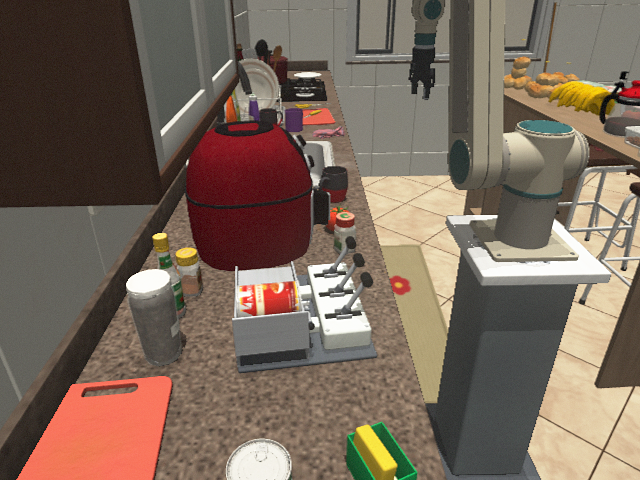

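View pics/top0.png

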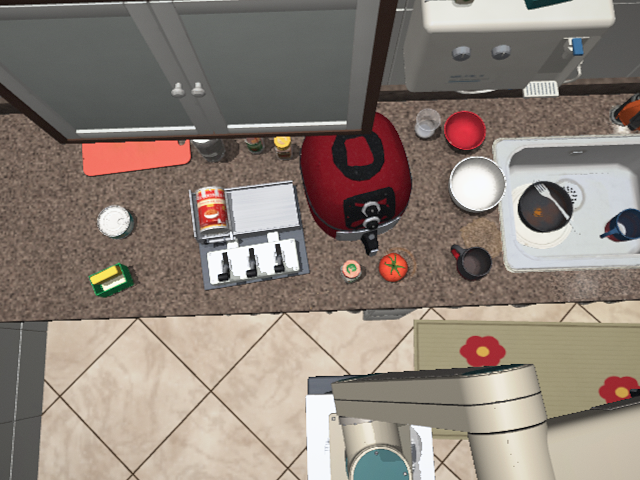

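The side view shows the three levers with handles near (366,280), (357,260) and (349,243), all leaning towards the robot. In the top view they are at about (224,277), (251,273) and (279,268). The tin is at (211,208), the jar at (351,270) and the tomato at (393,267).

The measured handles fit the dispenser model with a yaw of about 8.5°. A half turn of the tool keeps joint 6 in range, so I'm moving in now.

Request:
arm_command(plan=[[1,[35,43,5],0.13],[1,[69,85,10],0.26],[1,[104,128,15],0.39],[1,[138,170,20],0.52],[1,[172,213,25],0.65],[1,[206,256,30],0.78],[1,[208,310,30],0.91],[1,[210,365,30],1.04],[1,[212,420,30],1.17],[1,[214,475,30],1.3],[1,[216,530,30],1.43],[1,[216,580,30],1.5]])

```text
t: 2.5
tool_pos: [0.3698, -0.024, 0.2616]
orientation: [179.9, 0.0, 100.4]
wrist_force: [1.0, -0.8, 0.1]
opening: 0.0001
grasp_force: 0.0
```

Request:
arm_command(plan=[[1,[8,50,0],0.17],[1,[16,100,0],0.34],[1,[24,150,0],0.51],[1,[32,200,0],0.68],[1,[37,230,-10],0.85],[1,[37,230,-10],1.02],[1,[37,230,-10],1.19],[1,[37,230,-10],1.36],[1,[37,230,-60],1.54],[1,[37,230,-110],1.54],[1,[37,230,-146],1.54],[1,[37,230,-146],1.54]])

```text
t: 4.0
tool_pos: [0.4039, 0.2032, 0.1128]
orientation: [-179.9, -0.4, -171.6]
wrist_force: [0.4, -0.4, 0.4]
opening: -0.0001
grasp_force: 0.0
```

Run:
```python
from h import *
a=cams.get_image("side");b=cams.get_image("top")
s=telemetry.state();print(s["tool_pos"],s["orientation"],s["wrist_force"])
x=cv2.resize(a["color"][200:380,220:420],None,fx=3,fy=3);y=cv2.resize(b["color"][160:310,180:380],None,fx=3,fy=3)
cv2.imwrite("pics/s1.png",x);cv2.imwrite("pics/t1.png",y)
```

```text
[0.40750059 0.20446183 0.11623891] [ 1.79990881e+02  5.24569722e-02 -1.71564464e+02] [-0.27149123  0.59894983  0.39728025]
```

View pics/s1.png

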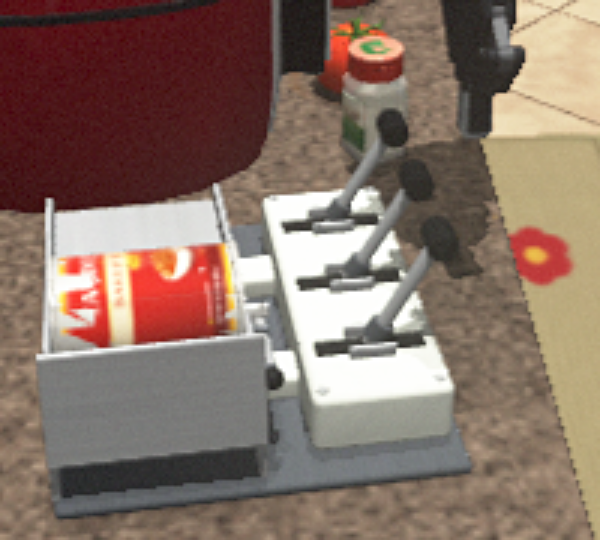

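View pics/t1.png

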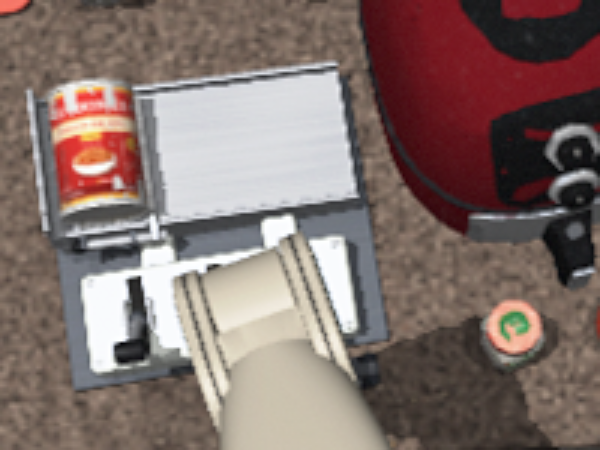

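The side crop shows the right, middle and left handles at (392,128), (415,181) and (438,240). The fingertips are at (475,133), short of the right lever. In the top crop the left handle is at (131,350) and the arm hides the other two.

Run:
```python
from h import *
a=cams.get_image("side");b=cams.get_image("top")
for p in[(392,128),(415,181),(438,240)]: print(atz(a,(220+p[0]/3,200+p[1]/3),.122))
print("tip",atz(a,(220+475/3,200+133/3),.116))
print("topleft",atz(b,(180+131/3,160+350/3),.122), [atz(b,p,.122) for p in[(251,273),(279,268)]])
```

```text
[0.46285693 0.20985388 0.122     ]
[0.45398459 0.28062976 0.122     ]
[0.4469281  0.34943725 0.122     ]
tip [0.40464922 0.20852948 0.116     ]
topleft [0.442787   0.34932273 0.122     ] [array([0.44958337, 0.28152632, 0.122     ]), array([0.4596826 , 0.21183849, 0.122     ])]
```

Request:
arm_command(plan=[[1,[12,2,0],0],[1,[20,3,0],0],[1,[26,4,0],0],[1,[30,4,0],0],[1,[34,5,0],0],[1,[38,5,0],0],[1,[41,6,0],0],[1,[44,6,0],0],[1,[47,6,0],0],[1,[50,7,0],0],[1,[53,7,0],0],[1,[53,7,0],0]])

```text
t: 5.7
tool_pos: [0.4578, 0.2108, 0.1149]
orientation: [-180.0, -0.3, -171.6]
wrist_force: [-5.2, -0.6, 4.6]
opening: -0.0004
grasp_force: 2.5
```

Request:
arm_command(plan=[[1,[3,0,0],0],[1,[6,1,0],0],[1,[6,1,0],0],[1,[6,1,0],0]])

```text
t: 6.2
tool_pos: [0.4649, 0.2119, 0.1151]
orientation: [-180.0, -0.1, -171.6]
wrist_force: [-4.6, -1.8, 2.7]
opening: -0.0006
grasp_force: 2.3
```

Request:
arm_command(plan=[[1,[4,1,0],0],[1,[8,1,0],0],[1,[8,1,0],0],[1,[8,1,0],0]])

```text
t: 6.7
tool_pos: [0.4746, 0.2135, 0.1154]
orientation: [180.0, 0.1, -171.6]
wrist_force: [-2.6, 0.1, 1.4]
opening: 0.0005
grasp_force: 0.9
```

The right lever is free, so I'm continuing it.

Request:
arm_command(plan=[[1,[4,1,0],0],[1,[8,1,0],0],[1,[12,2,0],0],[1,[16,2,0],0],[1,[20,3,0],0],[1,[24,3,0],0],[1,[28,4,0],0],[1,[32,4,0],0],[1,[36,5,0],0],[1,[40,5,0],0],[1,[40,5,0],0],[1,[40,5,0],0]])

```text
t: 8.2
tool_pos: [0.5137, 0.2182, 0.1151]
orientation: [-180.0, -0.0, -171.6]
wrist_force: [-3.3, -0.4, -3.5]
opening: 0.0006
grasp_force: 1.9
```

Run:
```python
from h import *
a=cams.get_image("side")
s=telemetry.state();print(s["tool_pos"],s["wrist_force"])
for q in["lever_right_handle","lever_middle_handle","lever_left_handle"]:
  r=finder.pinpoint("side",q); print(q,[(x["conf"],x["at"],atz(a,x["at"],.125)) for x in r[:1]])
cv2.imwrite("pics/s2.png",cv2.resize(a["color"][200:380,220:420],None,fx=3,fy=3))
```

```text
[0.51370643 0.21817397 0.11521189] [-3.35248222 -0.29174816 -2.60626061]
lever_right_handle [(0.56, [317.6, 242.7], array([0.53183069, 0.21268787, 0.125     ]))]
lever_middle_handle [(0.66, [358.4, 262.4], array([0.45520731, 0.29310054, 0.125     ]))]
lever_left_handle [(0.66, [365.1, 279.1], array([0.44885495, 0.35092531, 0.125     ]))]
```

View pics/s2.png

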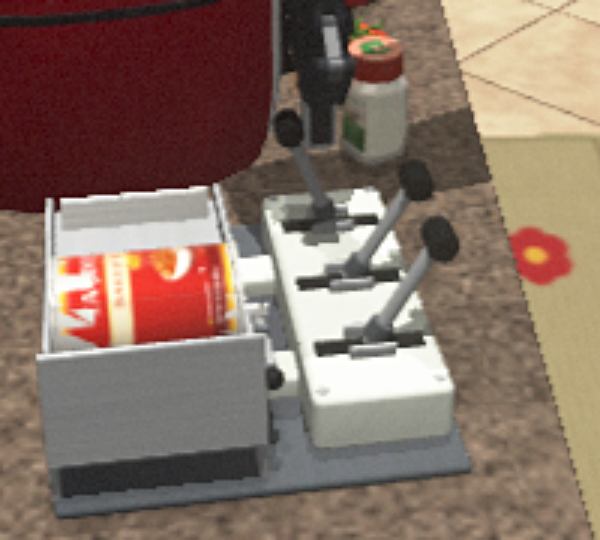

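The right handle is now at crop (289,128), nearly all the way over, and the other two haven't moved. I'll feel for its end stop.

Request:
arm_command(plan=[[1,[2,0,0],0],[1,[4,0,0],0],[1,[6,1,0],0],[1,[8,1,0],0],[1,[8,1,0],0],[1,[8,1,0],0]])

```text
t: 9.15
tool_pos: [0.522, 0.2192, 0.1154]
orientation: [-180.0, 0.0, -171.6]
wrist_force: [-4.1, -0.1, -3.4]
opening: 0.0001
grasp_force: 2.2
```

Request:
arm_command(plan=[[1,[1,0,0],0],[1,[2,0,0],0],[1,[3,0,0],0],[1,[3,0,0],0],[1,[3,0,0],0]])

```text
t: 9.78
tool_pos: [0.5246, 0.2194, 0.1152]
orientation: [180.0, -0.0, -171.6]
wrist_force: [-5.7, -0.0, -4.2]
opening: -0.0001
grasp_force: 2.5
```

Request:
arm_command(plan=[[1,[1,0,0],0],[1,[2,0,0],0],[1,[2,0,0],0],[1,[2,0,0],0]])

```text
t: 10.28
tool_pos: [0.5265, 0.2194, 0.1151]
orientation: [180.0, -0.0, -171.6]
wrist_force: [-5.6, -0.1, -5.0]
opening: -0.0004
grasp_force: 2.5
```

Request:
arm_command(plan=[[1,[1,0,0],0],[1,[2,0,0],0],[1,[3,0,0],0],[1,[3,0,0],0]])

```text
t: 10.78
tool_pos: [0.5287, 0.2194, 0.1148]
orientation: [180.0, -0.1, -171.5]
wrist_force: [-5.9, -0.4, -3.6]
opening: 0.0002
grasp_force: 3.1
```

The lever is at its end. Now retract and probe the middle one.

Request:
arm_command(plan=[[1,[-40,-5,0],0],[1,[-85,-11,0],0],[1,[-125,-16,0],0],[1,[-126,25,0],0],[1,[-126,56,0],0],[1,[-126,56,0],0],[1,[-116,57,0],0],[1,[-108,58,0],0],[1,[-102,59,0],0],[1,[-97,59,0],0],[1,[-93,60,0],0],[1,[-89,60,0],0]])

```text
t: 12.28
tool_pos: [0.438, 0.2783, 0.1148]
orientation: [-180.0, -0.4, -171.6]
wrist_force: [-6.7, -1.7, 5.8]
opening: -0.0001
grasp_force: 3.2
```

Request:
arm_command(plan=[[1,[3,0,0],0],[1,[6,1,0],0],[1,[9,1,0],0],[1,[12,2,0],0],[1,[12,2,0],0],[1,[12,2,0],0]])

```text
t: 13.02
tool_pos: [0.4482, 0.2796, 0.1146]
orientation: [-179.9, -0.6, -171.6]
wrist_force: [-10.0, -3.4, 8.4]
opening: 0.0001
grasp_force: 5.2
```

Request:
arm_command(plan=[[1,[2,0,0],0],[1,[4,1,0],0],[1,[4,1,0],0],[1,[4,1,0],0]])

```text
t: 13.52
tool_pos: [0.4508, 0.2802, 0.1144]
orientation: [-179.9, -0.7, -171.5]
wrist_force: [-12.7, -3.2, 11.2]
opening: -0.0001
grasp_force: 6.7
```

The middle lever is blocked because its force keeps rising springily. I'm leaving it and trying the left one.

Request:
arm_command(plan=[[1,[-35,-5,0],0],[1,[-61,-8,0],0],[1,[-61,25,0],0],[1,[-61,61,0],0],[1,[-61,61,0],0],[1,[-50,62,0],0],[1,[-42,63,0],0],[1,[-36,64,0],0],[1,[-31,64,0],0],[1,[-27,65,0],0],[1,[-24,65,0],0],[1,[-21,66,0],0]])

```text
t: 15.02
tool_pos: [0.433, 0.347, 0.1151]
orientation: [-179.9, -0.4, -171.6]
wrist_force: [-7.3, -1.6, 5.6]
opening: -0.0002
grasp_force: 3.7
```

Request:
arm_command(plan=[[1,[3,0,0],0],[1,[6,1,0],0],[1,[9,1,0],0],[1,[12,2,0],0],[1,[12,2,0],0],[1,[12,2,0],0]])

```text
t: 15.78
tool_pos: [0.4463, 0.3493, 0.1152]
orientation: [-179.9, -0.2, -171.6]
wrist_force: [-4.4, -1.7, 4.7]
opening: -0.0
grasp_force: 2.5
```

Request:
arm_command(plan=[[1,[3,0,0],0],[1,[6,1,0],0],[1,[9,1,0],0],[1,[9,1,0],0],[1,[9,1,0],0]])

```text
t: 16.4
tool_pos: [0.4568, 0.351, 0.1153]
orientation: [-180.0, -0.0, -171.6]
wrist_force: [-3.4, -1.5, 3.7]
opening: 0.0002
grasp_force: 2.0
```

The left lever is free, so I'm throwing it.

Request:
arm_command(plan=[[1,[5,1,0],0],[1,[9,1,0],0],[1,[13,2,0],0],[1,[17,2,0],0],[1,[21,3,0],0],[1,[25,3,0],0],[1,[29,4,0],0],[1,[33,4,0],0],[1,[37,5,0],0],[1,[41,5,0],0],[1,[44,6,0],0],[1,[44,6,0],0]])

```text
t: 17.9
tool_pos: [0.501, 0.3569, 0.115]
orientation: [-179.9, -0.0, -171.6]
wrist_force: [-4.0, -0.9, -1.8]
opening: -0.0003
grasp_force: 1.9
```

Request:
arm_command(plan=[[1,[2,0,0],0],[1,[4,1,0],0],[1,[5,1,0],0],[1,[6,1,0],0],[1,[7,1,0],0],[1,[7,1,0],0],[1,[7,1,0],0]])

```text
t: 18.77
tool_pos: [0.5079, 0.3584, 0.1154]
orientation: [180.0, 0.0, -171.6]
wrist_force: [-3.5, -0.3, -4.0]
opening: -0.0003
grasp_force: 2.4
```

Request:
arm_command(plan=[[1,[1,0,0],0],[1,[2,0,0],0],[1,[3,0,0],0],[1,[3,0,0],0],[1,[3,0,0],0]])

```text
t: 19.4
tool_pos: [0.5106, 0.3584, 0.1152]
orientation: [180.0, -0.0, -171.6]
wrist_force: [-5.7, 0.3, -4.4]
opening: 0.0002
grasp_force: 2.6
```

Run:
```python
from h import *
a=cams.get_image("side")
s=telemetry.state();print(s["tool_pos"],s["wrist_force"])
cv2.imwrite("pics/s3.png",cv2.resize(a["color"][200:380,220:420],None,fx=3,fy=3))
```

```text
[0.51056215 0.35843108 0.11518861] [-4.94915611  0.36130099 -4.13619195]
```

View pics/s3.png

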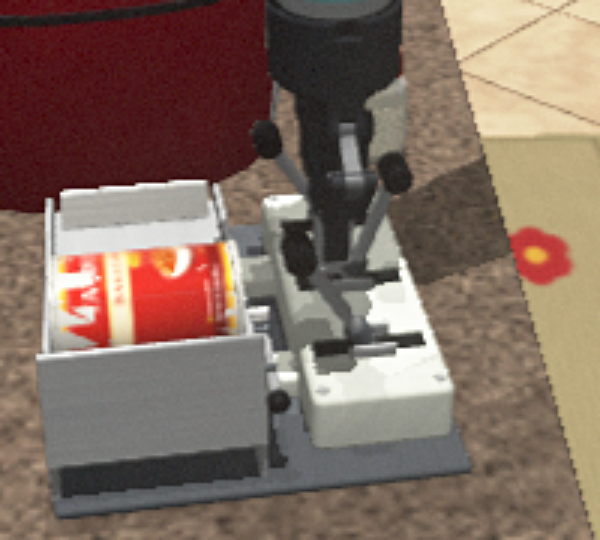

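The side crop shows the stop raised across the low end (130,195) and the bolt ball shifted to (280,400). The right handle is fully over at (265,135) and the left one nearly so at (298,250). A little more on the left, then the middle.

Request:
arm_command(plan=[[1,[1,0,0],0],[1,[2,0,0],0],[1,[3,0,0],0],[1,[3,0,0],0],[1,[3,0,0],0]])

```text
t: 20.08
tool_pos: [0.511, 0.3584, 0.115]
orientation: [179.9, -0.3, -171.5]
wrist_force: [-11.5, 0.4, -1.4]
opening: -0.0
grasp_force: 5.2
```

Hard stop felt. Now the middle lever.

Request:
arm_command(plan=[[1,[-40,-5,0],0],[1,[-80,-10,0],0],[1,[-117,-16,0],0],[1,[-117,-55,0],0],[1,[-115,-84,0],0],[1,[-115,-84,0],0],[1,[-100,-82,0],0],[1,[-90,-81,0],0],[1,[-80,-80,0],0],[1,[-73,-79,0],0],[1,[-68,-78,0],0],[1,[-63,-78,0],0]])

```text
t: 21.58
tool_pos: [0.449, 0.2801, 0.1149]
orientation: [180.0, -0.3, -171.5]
wrist_force: [-5.7, 0.8, 3.9]
opening: -0.0001
grasp_force: 2.6
```

Request:
arm_command(plan=[[1,[3,0,0],0],[1,[6,1,0],0],[1,[6,1,0],0],[1,[6,1,0],0],[1,[6,1,0],0]])

```text
t: 22.2
tool_pos: [0.4569, 0.281, 0.1153]
orientation: [-180.0, 0.0, -171.6]
wrist_force: [-3.5, -2.7, 2.2]
opening: -0.0
grasp_force: 1.7
```

Request:
arm_command(plan=[[1,[4,1,0],0],[1,[8,1,0],0],[1,[13,2,0],0],[1,[18,2,0],0],[1,[23,3,0],0],[1,[28,4,0],0],[1,[33,4,0],0],[1,[38,5,0],0],[1,[43,6,0],0],[1,[47,6,0],0],[1,[50,7,0],0],[1,[50,7,0],0]])

```text
t: 23.7
tool_pos: [0.5071, 0.2881, 0.1151]
orientation: [-180.0, -0.0, -171.6]
wrist_force: [-2.0, -0.2, -2.3]
opening: 0.0002
grasp_force: 1.4
```

Request:
arm_command(plan=[[1,[2,0,0],0],[1,[4,1,0],0],[1,[6,1,0],0],[1,[8,1,0],0],[1,[9,1,0],0],[1,[10,1,0],0],[1,[10,1,0],0],[1,[10,1,0],0]])

```text
t: 24.7
tool_pos: [0.5169, 0.2893, 0.1154]
orientation: [180.0, 0.0, -171.6]
wrist_force: [-4.7, 0.6, -3.7]
opening: -0.0003
grasp_force: 2.2
```

Request:
arm_command(plan=[[1,[1,0,0],0],[1,[2,0,0],0],[1,[3,0,0],0],[1,[3,0,0],0],[1,[3,0,0],0]])

```text
t: 25.32
tool_pos: [0.5197, 0.2893, 0.1151]
orientation: [180.0, -0.0, -171.6]
wrist_force: [-5.6, 1.5, -3.8]
opening: 0.0003
grasp_force: 2.5
```

Request:
arm_command(plan=[[1,[-40,-5,0],0],[1,[-80,-10,0],0],[1,[-120,-16,0],0],[1,[-130,-17,50],0],[1,[-135,-70,110],0],[1,[-140,-130,150],0],[1,[-140,-190,150],0],[1,[-140,-250,150],0],[1,[-140,-310,150],0],[1,[-140,-370,150],0],[1,[-140,-370,150],0],[1,[-140,-370,150],0]])

```text
t: 26.82
tool_pos: [0.3815, -0.0822, 0.2668]
orientation: [-179.8, 0.2, -171.7]
wrist_force: [-0.2, -0.4, -0.5]
opening: 0.0002
grasp_force: 0.0
```

Run:
```python
from h import *
a=cams.get_image("side");b=cams.get_image("top")
s=telemetry.state();print(s["t"],s["tool_pos"],s["wrist_force"])
for c,i in(("side",a),("top",b)):
  for q in["rest","tin"]:
    r=finder.pinpoint(c,q); print(c,q,[(x["conf"],x["at"],atz(i,x["at"],.085)) for x in r[:1]])
x=cv2.resize(a["color"][200:380,220:420],None,fx=2,fy=2);y=cv2.resize(b["color"][150:310,180:380],None,fx=2,fy=2)
y=cv2.copyMakeBorder(y,0,x.shape[0]-y.shape[0],0,0,cv2.BORDER_CONSTANT)
cv2.imwrite("pics/f.png",np.hstack([x,y]))
```

```text
26.925 [ 0.38071261 -0.08028036  0.26606076] [0.30600095 1.33739719 0.09547274]
side rest []
side tin [(0.69, [290.7, 265.2], array([0.58848439, 0.23455779, 0.085     ]))]
top rest [(0.69, [273.7, 202.1], array([0.63946013, 0.22542517, 0.085     ]))]
top tin [(0.55, [272.8, 224.1], array([0.58060352, 0.22869486, 0.085     ]))]
```

View pics/f.png

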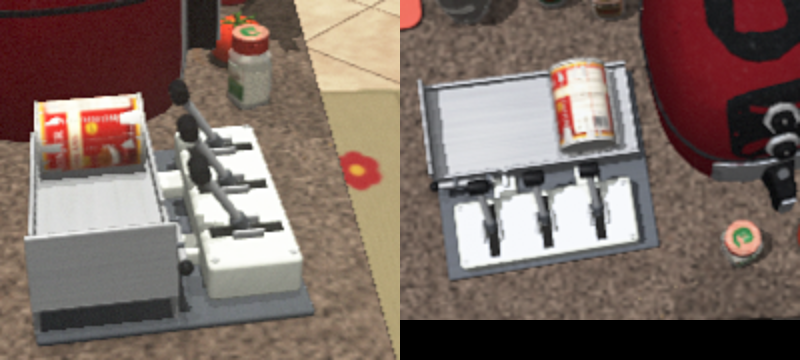

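All three handles are over in line at (180,92), (188,128) and (200,167). The tin lies at the low end in both views (side (90,133), top (582,104)), and the jar hasn't moved. I'll let it settle for a second and hand in.

Request:
arm_command(plan=[[1,[0,0,0],0],[1,[0,0,0],0],[1,[0,0,0],0],[1,[0,0,0],0],[1,[0,0,0],0],[1,[0,0,0],0],[1,[0,0,0],0],[1,[0,0,0],0]])

```text
t: 28.12
tool_pos: [0.3799, -0.0808, 0.2653]
orientation: [180.0, 0.0, -171.6]
wrist_force: [0.5, 0.5, 0.5]
opening: -0.0
grasp_force: 0.0
```

```bash
python3 -c "
from h import *
b=cams.get_image('top');r=finder.pinpoint('top','tin');print(r[0]['at'])
print(ticket.job_done())"
```

```text
[273.9, 222.0]
the job is handed in; nothing more can be done
None
```

I threw all three levers fully over in the order right, left, middle, the last pictures show the tin at rest against the raised stop, and the job was handed in at about 28 s; no verdict came back.

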